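# Set a round-bottomed flask in its cork ring

### The job

Take the amber round-bottomed flask out of the white rack and set it gently in the cork ring on the worktop, so that it sits upright and centred in the ring with the ring flat on the worktop; do not drop it or press it down hard. Leave the clear flask standing in the rack.

Things in the scene. Friction and masses are not known exactly. Their poses are not given: they have to be found in the camera images.
- flask_amber: Loose round-bottomed flask of amber glass with a WHITE stopper, about 0.12 kg. Ball-shaped bulb 64 mm across; straight neck 24 mm across, 62 to 105 mm above the origin; stopper 23 mm across, fixed, up to 123 mm. Origin: lowest point of the bulb; +z up along the neck; yaw does not matter. Starts upright in one seat of the rack, lowest point 22 mm above the worktop. Grip the neck from above.
- flask_clear: Bystander: a flask of the same shape and size in colourless glass with a BLUE stopper, in the other seat of the rack. Origin: lowest point of the bulb, +z up the neck.
- cork_ring: Loose flat ring of brown cork lying on the worktop, 90 mm outside diameter, plain round bore 48 mm in diameter, 30 mm high, 0.06 kg. Origin: centre of its underside; +z up. When the flask sits in it, the flask's lowest point is on the ring's axis, 19 mm above the ring's underside.
- flask_rack: Fixed low white plastic rack, 84 x 220 x 32 mm, with two round seats (46 mm holes) for flasks at y = -65 and +65 mm in its own frame. Origin: centre of its underside; y along its length, z up.
Mind the look-alikes: they are no part of the job. Of the things like the flask_amber, leave any that is green or pink; of the rest the smaller one is meant.

How it is judged:
By the outcome, as a careful person would: the job done as asked, in the order asked, and still so for the second after the job is handed in, with the robot touching nothing.
It also fails if it takes over 40 s, if anything falls off the work surface, if the arm or the gripper's body presses on something with over 40 N, if the wrist force passes 120 N, or if a joint passes its speed limit or range.

### The arm

A 6-joint arm with a two-finger parallel gripper is mounted at the origin on a cart in front of the work surface, level with it; the furniture and walls round the work are solid. World frame = base frame: x ahead of the robot, y to its left, z up, the work surface at z = 0. Lengths are in m, angles in degrees, forces in N, time in s.
With the tool pointing down it reaches from about 0.4 to 0.825 m from the base axis. Payload 7 kg.
Tool frame: the origin (TCP) lies midway between the tips of the shut fingers; the grasp point (between the pads) lies 19 mm behind it; z points along the fingers, y is the line along which they close (so a half turn about z gives the same grasp; the last joint's range is limited). The gripper opens to 88 mm and grips with 3 to 60 N. Pads are 19 mm wide; open, the fingers measure 130 mm over their backs; the gripper's body (78 mm by 193 mm) begins 47 mm behind the grasp point.
Start: joints at [83.199, 20.546, 0.682, 0, -70.136, -16.507], TCP at [0.267, 0.62, 0.227] pointing down, gripper open.
Joint ranges: [-176.03, 176.03], [-82.01, 121.73], [-58.28, 71.71], [-173.87, 95.51], [-174.79, -0.11], [-173.66, 173.66]. Speed limits (degrees/s): [136.94, 136.94, 172.46, 180, 180, 180].

### API

Orientations are given as [roll, pitch, yaw] about the fixed x, y, z axes, in that order (R = Rz(yaw) Ry(pitch) Rx(roll)).
In Python, from plant import telemetry, viewer, workorder gives the robot as it stands. The module is installed in compiled form; this text tells all that it offers.
- The arm moves only by the tool carry_out, never from a script. Its argument "rows" is a list of rows, each a list of 6 numbers: the shift along the tool's x, y, z in m, then the turn, a rotation vector about the tool's x, y, z in rad. In form: [[tx, ty, tz, ax, ay, az], ...]. A call has 1 to 8 rows; each row is the pose to reach, as a shift and turn from the pose commanded when the call began, along the tool's axes at that moment; what a row does not reach only later rows make up. A row lasts 1/8 s, in which the tool goes at most 62.5 mm and 10.7 degrees, less where a joint would pass 70% of its speed; a pose out of reach is approached as far as the arm can. A call with a gripper value outside its range is refused whole. "grip" is the gripper's target within -1 to 1 (fully open at 1, half-way at 0, shut at -1), set as the call begins (left out, the last holds). The fingers move at their own pace and stop on an object; the grip force is fixed at half the most. Time passes only in rows, so rows that repeat a pose let the fingers close. It gives the time, the measured TCP pose, the force, the opening and the grip force at its end, in the units of the state.
- telemetry.get_obs(): the state, without advancing time (a new reading comes with each control period).
- viewer.snapshot(name): name is "side" or "top"; returns the picture (420x560x3 uint8, red, green, blue); there is no depth.
- viewer.camera_info(name): a dict with "intrinsics" (3x3 intrinsics, pixels), "k1" (the pictures are not rectified: a ray, as slopes to the right and down, at radius r is drawn at 1 + k1 r^2 times it, then the intrinsics apply), "extrinsics" (4x4, takes a point from camera to world coordinates). Camera axes: x right, y down, z forward; pixel columns grow to the right and rows downward; lengths in m; the calibration is good to about 2 mm. A picture is of the moment at which its call begins. camera_info takes no time and is no camera call.
- workorder.close_job(): hands the job in; it is judged then, once.
The state is a dict: "clock": time; "joint_pos": joint angles; "qvel": joint speeds; "tau": joint torques, N m; "tool_pos": TCP position; "orientation": TCP orientation; "force": force on the tool from outside, world axes, zero at the start; "moment": the same for the moment, N m; "opening": finger opening in m; "gripper_force": force on a finger pad.
Only numpy, scipy, OpenCV 4.12 (cv2) and the standard library are available. Lean on these libraries where they do the work, as an engineer would, in place of code of your own. Each camera call takes 0.05 s, during which the arm holds its last target. There are 200 camera calls.

## Working session

There is one attempt and no reset: what is moved stays moved. The work goes in short steps, Python scripts to look and compute and a tool call to move; the robot and the scene stay as the last step left them, time stands still between calls to the robot, and variables do not carry over. Pictures are saved under pics/ and viewed, at most 10 in all, crops included, and the job is handed in when it is done.

Besides the shell and the picture viewer there is one more tool, called after "Request:" as name(argument=value, ...) on one line, values as JSON. carry_out: Moves the arm, as the interface text tells. Its arguments: {"type":"object","properties":{"rows":{"type":"array"},"grip":{"type":"number"}},"required":["rows"]}

```bash
mkdir -p pics
python3 - <<'E'
from plant import telemetry, viewer
import cv2,numpy as np
print(telemetry.get_obs())
for n in("side","top"):
    im=viewer.snapshot(n); cv2.imwrite(f"pics/{n}0.png",im[:,:,::-1]); i=viewer.camera_info(n); print(n,i)
E
```

```text
{'clock': 0.0, 'joint_pos': array([ 8.31981318e+01,  2.05917504e+01,  6.35636135e-01, -2.00887615e-02,
       -7.01369880e+01, -1.65091216e+01]), 'qvel': array([-0.08151846,  0.03540394, -0.01114434,  0.07060165,  0.05800627,
        0.01075169]), 'tau': array([ 4.29944259e-05, -5.82723427e+01,  2.93049020e+01,  6.99758381e+00,
        7.00752513e-03, -1.61427911e-04]), 'tool_pos': array([0.26692051, 0.61945932, 0.22563338]), 'orientation': array([ 1.79905369e+02, -8.35290795e-03, -2.33178238e+01]), 'force': array([ 0.32766543,  0.66615956, -0.37996257]), 'moment': array([-0.01423691, -0.03005147,  0.02174449]), 'gripper_force': 0.0, 'opening': 0.08768175219915221}
side {'intrinsics': array([[405.86073374,   0.        , 278.38758989],
       [  0.        , 405.86073374, 213.4481161 ],
       [  0.        ,   0.        ,   1.        ]]), 'k1': -0.03593840811981119, 'extrinsics': array([[-9.54071452e-01, -2.68376135e-01,  1.33123684e-01,
         4.37972364e-01],
       [-2.99577929e-01,  8.53428714e-01, -4.26512010e-01,
         4.13273120e-01],
       [ 8.54069636e-04, -4.46803850e-01, -8.94631539e-01,
         9.75168692e-01],
       [ 0.00000000e+00,  0.00000000e+00,  0.00000000e+00,
         1.00000000e+00]])}
top {'intrinsics': array([[388.45116976,   0.        , 280.27469698],
       [  0.        , 388.45116976, 210.31782023],
       [  0.        ,   0.        ,   1.        ]]), 'k1': -0.08373839158545274, 'extrinsics': array([[-0.00351363, -0.99455236,  0.10417895,  0.45627252],
       [-0.99992112,  0.00223798, -0.01235915, -0.03674559],
       [ 0.01205868, -0.10421416, -0.99448177,  0.98805954],
       [ 0.        ,  0.        ,  0.        ,  1.        ]])}
```

View images.

View pics/top0.png

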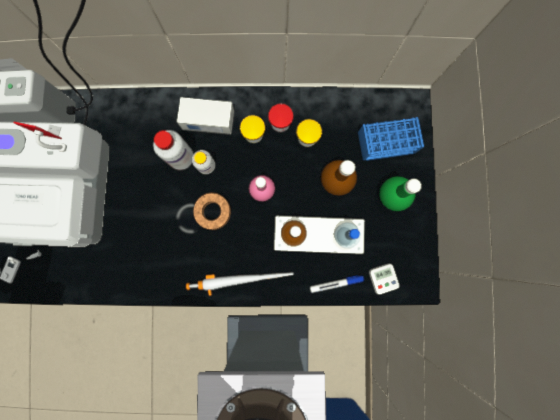

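View pics/side0.png

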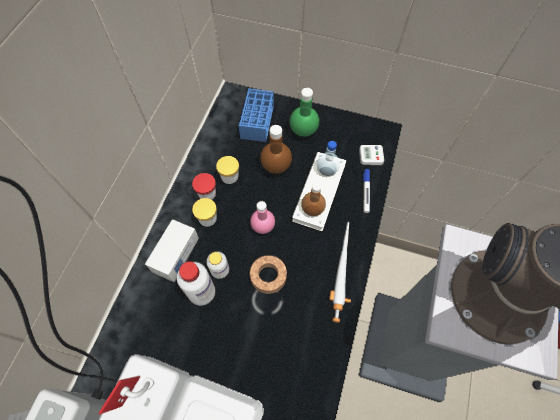

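The top view shows the rack at (320,235), with the amber flask's white stopper at (295,231) and the clear flask's blue stopper at (353,234). The cork ring is at (212,211). The larger amber flask at (340,178) and the green and pink ones are decoys. There is also a faint grey arc by the ring at (187,218), which I'll look at more closely while measuring.

```bash
cat > h.py <<'E'
import cv2,numpy as np
from plant import viewer
def ray(n,px):
    i=viewer.camera_info(n);K=i["intrinsics"];E=i["extrinsics"]
    d=np.array([(px[0]-K[0,2])/K[0,0],(px[1]-K[1,2])/K[1,1]]);u=d.copy()
    for _ in range(20): u=d/(1+i["k1"]*(u@u))
    return E[:3,3],E[:3,:3]@np.array([u[0],u[1],1])
def onz(n,px,z):
    o,v=ray(n,px);return (o+v*(z-o[2])/v[2])
def tri(a,b):
    (o,v),(p,w)=ray("top",a),ray("side",b)
    s=np.linalg.lstsq(np.c_[v,-w],p-o,rcond=None)[0]
    A,B=o+v*s[0],p+w*s[1];return (A+B)/2,np.linalg.norm(A-B)
def blobs(im,lo,hi,box,amin=20):
    x0,y0,x1,y1=box
    m=cv2.inRange(cv2.cvtColor(im,cv2.COLOR_RGB2HSV),np.array(lo),np.array(hi))
    k=np.zeros_like(m);k[y0:y1,x0:x1]=m[y0:y1,x0:x1]
    n,l,s,c=cv2.connectedComponentsWithStats(k)
    return [(c[j].round(1),s[j]) for j in range(1,n) if s[j,4]>=amin],k
E
cat > m.py <<'E'
from h import *
T=cv2.imread("pics/top0.png")[:,:,::-1].copy();S=cv2.imread("pics/side0.png")[:,:,::-1].copy()
r={}
for n,im,box in(("top",T,(190,190,235,232)),("side",S,(245,252,292,298))):
    b,k=blobs(im,(3,70,70),(22,255,255),box,100)
    c=max(cv2.findContours(k,cv2.RETR_EXTERNAL,cv2.CHAIN_APPROX_NONE)[0],key=cv2.contourArea)
    P=np.array([onz(n,p[0],.03)[:2] for p in c]);(x,y),rad=cv2.minEnclosingCircle((P*1000).astype(np.float32))
    # bore hole rim at top
    hs,hi=cv2.findContours(k,cv2.RETR_CCOMP,cv2.CHAIN_APPROX_NONE)
    for q,h in zip(hs,hi[0]):
        if h[3]>=0 and len(q)>15:
            Q=np.array([onz(n,p[0],.03)[:2]*1000 for p in q]);e=cv2.minEnclosingCircle(Q.astype(np.float32));print(n,"bore",e)
    print(n,"ring outer",x,y,rad)
for nm,lo,hi,bt,bs in(("white stop",(0,0,150),(180,50,255),(286,223,304,239),(309,183,324,196)),("blue stop",(100,120,60),(130,255,255),(335,220,370,250),(320,135,345,160)),):
    a=blobs(T,lo,hi,bt)[0];b=blobs(S,lo,hi,bs)[0];print(nm,a,b)
    if a and b: print(tri(a[0][0],b[0][0]))
for n,im,box in(("top",T,(278,215,312,250)),("side",S,(298,185,330,220))):
    print(n,"bulb",[ (c,s,onz(n,(s[0]+s[2]/2-.5,s[1]+s[3]/2-.5),.054)) for c,s in blobs(im,(3,100,30),(22,255,255),box,100)[0]])
for n,im,box in(("top",T,(268,208,372,260)),("side",S,(285,145,350,235))):
    k=blobs(im,(0,0,170),(180,40,255),box)[1]
    c=max(cv2.findContours(k,cv2.RETR_EXTERNAL,cv2.CHAIN_APPROX_NONE)[0],key=cv2.contourArea)
    P=np.array([onz(n,p[0],.032)[:2]*1000 for p in c]).astype(np.float32);print(n,"rack",cv2.minAreaRect(P))
for p in((187,205),(177,218),(188,233)):print("arc",onz("top",p,0))
for p in((250,292),(268,313),(286,292)):print("arc side",onz("side",p,0))
c1=cv2.resize(T[175:255,160:240],(400,400),interpolation=2);c2=cv2.resize(S[245:325,225:305],(400,400),interpolation=2)
cv2.imwrite("pics/c.png",np.hstack([c1,c2])[:,:,::-1])
E
python3 m.py
```

```text
top bore ((555.283447265625, 121.74359130859375), 23.942970275878906)
top ring outer 555.926513671875 122.4434585571289 46.8370475769043
side bore ((554.962890625, 125.92488861083984), 23.829259872436523)
side ring outer 554.3807983398438 125.66740417480469 48.71873092651367
white stop [(array([294.9, 231.1]), array([290, 226,  11,  11,  91], dtype=int32))] [(array([316.6, 187.4]), array([309, 183,  15,  13, 143], dtype=int32))]
(array([ 0.49795769, -0.07921811,  0.13824404]), np.float64(0.003035083156919349))
blue stop [(array([353.7, 233.5]), array([349, 229,  11,  10,  83], dtype=int32))] [(array([331.6, 144.9]), array([327, 140,  10,  11,  83], dtype=int32))]
(array([ 0.49285341, -0.20791612,  0.14152299]), np.float64(0.0013854663204400288))
top bulb [(array([292.9, 233.2]), array([282, 221,  24,  25, 377], dtype=int32), array([ 0.49919864, -0.0799717 ,  0.054     ]))]
side bulb [(array([313. , 203.4]), array([302, 191,  23,  25, 439], dtype=int32), array([ 0.49915037, -0.08123207,  0.054     ]))]
top rack ((496.3729248046875, -144.30984497070312), (219.23794555664062, 84.03471374511719), 87.57722473144531)
side rack ((494.7607727050781, -143.78643798828125), (238.0865478515625, 84.0267562866211), 87.44921112060547)
arc [0.57404006 0.19033007 0.        ]
arc [0.54060298 0.21540154 0.        ]
arc [0.50220496 0.18628139 0.        ]
arc side [0.58498353 0.1746755  0.        ]
arc side [0.52692015 0.21034149 0.        ]
arc side [0.50077437 0.14817803 0.        ]
```

View pics/c.png

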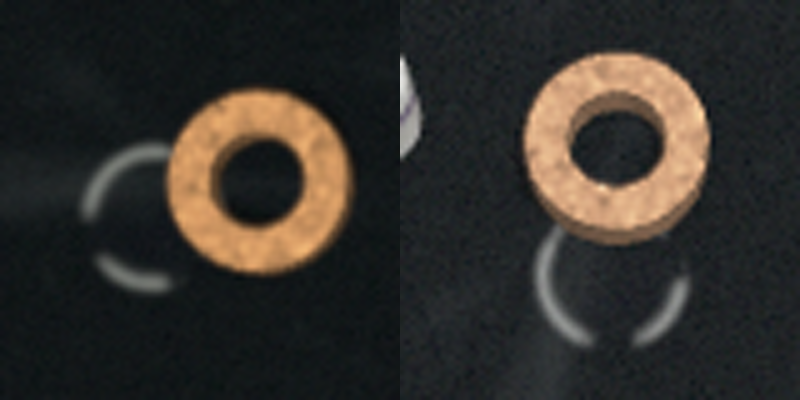

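The arc is only a flat mark on the worktop, so it's no obstacle. The amber flask comes out at about (0.498, -0.080), which agrees with the rack seat, and the ring at about (0.555, 0.124). Both sizes match. Next I move above the amber flask and turn the tool to yaw 0.

Request:
carry_out(rows=[[0.01,0.01,-0.03,0,0,-0.05],[0.04,0.045,-0.06,0,0,-0.11],[0.08,0.09,-0.07,0,0,-0.17],[0.12,0.135,-0.07,0,0,-0.23],[0.16,0.18,-0.07,0,0,-0.29],[0.2,0.225,-0.07,0,0,-0.35],[0.24,0.27,-0.07,0,0,-0.407],[0.26,0.293,-0.07,0,0,-0.407]], grip=1)

```text
clock: 1.1
tool_pos: [0.39, 0.2453, 0.2967]
orientation: [-180.0, -0.0, -0.0]
force: [0.2, 0.9, -0.0]
opening: 0.0876
gripper_force: 0.0
```

Request:
carry_out(rows=[[0.018,0.055,0,0,0,0],[0.036,0.108,0,0,0,0],[0.054,0.162,0,0,0,0],[0.072,0.216,0,0,0,0],[0.09,0.27,0.02,0,0,0],[0.104,0.31,0.05,0,0,0],[0.108,0.325,0.09,0,0,0],[0.108,0.325,0.09,0,0,0]])

```text
clock: 2.1
tool_pos: [0.4958, -0.0783, 0.2035]
orientation: [180.0, 0.4, -0.1]
force: [-0.4, 0.4, 0.4]
opening: 0.0873
gripper_force: 0.0
```

Run:
```python
from plant import telemetry, viewer
import cv2,numpy as np
o=telemetry.get_obs();print(o["tool_pos"],o["orientation"])
a,b=[viewer.snapshot(n)[:,:,::-1] for n in("top","side")]
cv2.imwrite("pics/t1.png",a);cv2.imwrite("pics/s1.png",b)
cv2.imwrite("pics/c1.png",np.hstack([cv2.resize(a[160:300,220:360],(400,400)),cv2.resize(b[110:250,250:390],(400,400))]))
```

```text
[ 0.49579107 -0.07834177  0.20346362] [ 1.79952180e+02  3.88639301e-01 -1.46316745e-01]
```

View pics/c1.png

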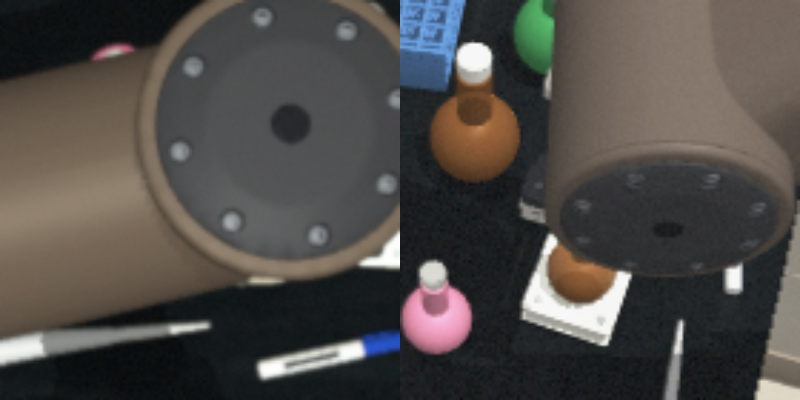

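The arm hides the stopper in both views, but the side view still shows the bulb at its seat, below the tool. I descend in two stages.

Request:
carry_out(rows=[[0,0,0.0,0,0,0],[0,0,0.01,0,0,0],[0,0,0.025,0,0,0],[0,0,0.04,0,0,0],[0,0,0.04,0,0,0],[0,0,0.04,0,0,0]])

```text
clock: 2.95
tool_pos: [0.4982, -0.0771, 0.1665]
orientation: [180.0, 0.0, 0.0]
force: [0.7, 0.4, 0.5]
opening: 0.088
gripper_force: 0.0
```

Request:
carry_out(rows=[[0,0.0025,0.01,0,0,0],[0,0.0025,0.025,0,0,0],[0,0.0025,0.04,0,0,0],[0,0.0025,0.055,0,0,0],[0,0.0025,0.067,0,0,0],[0,0.0025,0.072,0,0,0],[0,0.0025,0.072,0,0,0]])

```text
clock: 3.82
tool_pos: [0.498, -0.0796, 0.0943]
orientation: [180.0, 0.0, 0.0]
force: [-0.1, 0.3, 0.1]
opening: 0.087
gripper_force: 0.0
```

Request:
carry_out(rows=[[0,0,0,0,0,0],[0,0,0,0,0,0],[0,0,0,0,0,0],[0,0,0,0,0,0],[0,0,0,0,0,0],[0,0,0,0,0,0],[0,0,0,0,0,0],[0,0,0,0,0,0]], grip=-1)

```text
clock: 4.82
tool_pos: [0.498, -0.0797, 0.0946]
orientation: [180.0, -0.0, 0.0]
force: [-0.2, -0.8, 0.8]
opening: 0.0238
gripper_force: 30.0
```

The opening is 23.8 mm, which is the neck. Now I lift.

Request:
carry_out(rows=[[0,0,-0.005,0,0,0],[0,0,-0.015,0,0,0],[0,0,-0.03,0,0,0],[0,0,-0.05,0,0,0],[0,0,-0.07,0,0,0],[0,0,-0.09,0,0,0],[0,0,-0.1,0,0,0],[0,0,-0.1,0,0,0]])

```text
clock: 5.82
tool_pos: [0.4984, -0.0795, 0.1955]
orientation: [-180.0, -0.1, 0.0]
force: [-0.6, 0.2, -1.7]
opening: 0.0236
gripper_force: 30.0
```

Request:
carry_out(rows=[[0.005,-0.015,0,0,0,0],[0.01,-0.045,0,0,0,0],[0.02,-0.08,0,0,0,0],[0.033,-0.12,0,0,0,0],[0.045,-0.16,0,0,0,0],[0.053,-0.19,0,0,0,0],[0.057,-0.202,0,0,0,0],[0.057,-0.2035,0,0,0,0]])

```text
clock: 6.82
tool_pos: [0.5547, 0.1246, 0.1937]
orientation: [180.0, 0.1, 0.1]
force: [-0.0, 0.2, -1.4]
opening: 0.023
gripper_force: 30.0
```

Request:
carry_out(rows=[[0,0,0,0,0,0],[0,0,0,0,0,0],[0,0,0,0,0,0],[0,0,0,0,0,0]])

```text
clock: 7.32
tool_pos: [0.555, 0.1236, 0.1947]
orientation: [-180.0, -0.0, -0.0]
force: [0.1, 0.7, -1.4]
opening: 0.0233
gripper_force: 30.0
```

Run:
```python
from plant import telemetry, viewer
import cv2,numpy as np
a,b=[viewer.snapshot(n)[:,:,::-1] for n in("top","side")]
cv2.imwrite("pics/t2.png",a);cv2.imwrite("pics/s2.png",b)
cv2.imwrite("pics/c2.png",np.hstack([cv2.resize(a[140:280,140:280],(400,400)),cv2.resize(b[180:320,200:340],(400,400))]))
```

```text
(no output)
```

View pics/c2.png

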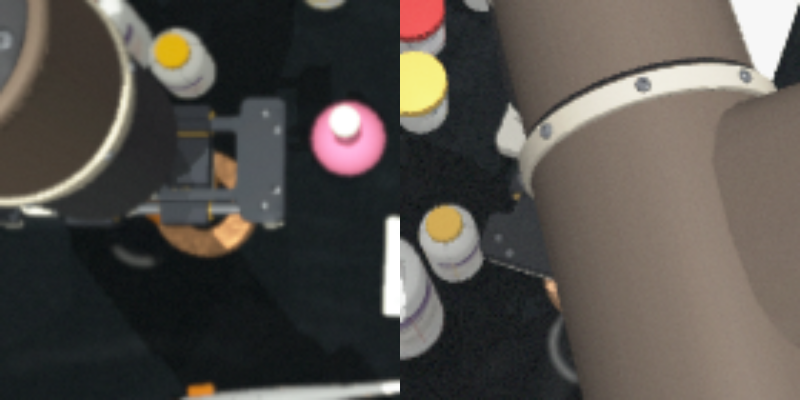

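The top view shows the ring under the gripper, unmoved. The yellow-capped bottle is at about (205,161), close to the gripper, so I check clearance before descending.

Run:
```python
from h import *
T=cv2.imread("pics/top0.png")[:,:,::-1].copy();S=cv2.imread("pics/side0.png")[:,:,::-1].copy()
for nm,lo,hi,bt,bs in(("yel",(18,120,100),(35,255,255),(185,145,220,180),(200,245,232,280)),("red",(0,150,100),(8,255,255),(150,125,180,155),(175,258,205,285)),("red2",(170,150,100),(180,255,255),(150,125,180,155),(175,258,205,285))):
    a=blobs(T,lo,hi,bt)[0];b=blobs(S,lo,hi,bs)[0]
    if a and b: print(nm,tri(a[0][0],b[0][0]))
```

```text
yel (array([0.67745837, 0.14329698, 0.08431286]), np.float64(0.0010579809250201794))
red (array([0.69909652, 0.21040196, 0.16151085]), np.float64(0.00236550444272094))
```

The bottles are clear at x > 0.65. I descend to just above the seat, where I expect contact at TCP z ≈ 0.0915.

Request:
carry_out(rows=[[0,0,0.01,0,0,0],[0,0,0.03,0,0,0],[0,0,0.05,0,0,0],[0,0,0.07,0,0,0],[0,0,0.085,0,0,0],[0,0,0.095,0,0,0],[0,0,0.098,0,0,0],[0,0,0.098,0,0,0]])

```text
clock: 8.43
tool_pos: [0.5552, 0.1241, 0.0968]
orientation: [-180.0, -0.0, 0.0]
force: [0.4, -0.4, -1.2]
opening: 0.0233
gripper_force: 30.0
```

Request:
carry_out(rows=[[0,0,0.001,0,0,0],[0,0,0.0015,0,0,0],[0,0,0.002,0,0,0],[0,0,0.002,0,0,0]])

```text
clock: 8.93
tool_pos: [0.555, 0.124, 0.0946]
orientation: [-180.0, -0.0, 0.0]
force: [-0.3, -0.1, -1.3]
opening: 0.0238
gripper_force: 30.0
```

Request:
carry_out(rows=[[0,0,0.0005,0,0,0],[0,0,0.001,0,0,0],[0,0,0.001,0,0,0]])

```text
clock: 9.3
tool_pos: [0.5549, 0.1239, 0.0935]
orientation: [180.0, 0.0, 0.0]
force: [-0.4, -0.2, -1.6]
opening: 0.0235
gripper_force: 30.0
```

Request:
carry_out(rows=[[0,0,0.0005,0,0,0],[0,0,0.001,0,0,0],[0,0,0.001,0,0,0]])

```text
clock: 9.68
tool_pos: [0.5551, 0.1239, 0.0927]
orientation: [180.0, -0.0, 0.0]
force: [-0.6, -0.6, 1.6]
opening: 0.0237
gripper_force: 30.0
```

Request:
carry_out(rows=[[0,0,0.0005,0,0,0],[0,0,0.0005,0,0,0],[0,0,0.0005,0,0,0]])

```text
clock: 10.05
tool_pos: [0.5552, 0.1239, 0.0925]
orientation: [180.0, -0.0, 0.0]
force: [-1.5, -1.7, 4.9]
opening: 0.0238
gripper_force: 30.0
```

There is gentle contact at 5 N, with a small side force. I ease about 1 mm toward it to centre the flask.

Request:
carry_out(rows=[[-0.0005,0.0005,-0.0005,0,0,0],[-0.001,0.001,-0.0005,0,0,0],[-0.001,0.001,0,0,0,0],[-0.001,0.001,0,0,0,0]])

```text
clock: 10.55
tool_pos: [0.5542, 0.1231, 0.0921]
orientation: [-180.0, -0.0, 0.0]
force: [1.2, 0.3, 2.0]
opening: 0.0234
gripper_force: 30.0
```

Request:
carry_out(rows=[[0,0,0,0,0,0],[0,0,0,0,0,0],[0,0,0,0,0,0],[0,0,0,0,0,0],[0,0,0,0,0,0],[0,0,0,0,0,0],[0,0,0,0,0,0],[0,0,0,0,0,0]], grip=1)

```text
clock: 11.55
tool_pos: [0.554, 0.123, 0.092]
orientation: [-180.0, 0.0, 0.0]
force: [-0.5, 0.1, 1.0]
opening: 0.0872
gripper_force: 0.0
```

Request:
carry_out(rows=[[0,0,-0.01,0,0,0],[0,0,-0.03,0,0,0],[0,0,-0.06,0,0,0],[0,0,-0.09,0,0,0],[0,0,-0.12,0,0,0],[0,0,-0.15,0,0,0],[0,0,-0.17,0,0,0],[0,0,-0.18,0,0,0]])

```text
clock: 12.55
tool_pos: [0.5543, 0.1231, 0.274]
orientation: [-179.9, -0.1, 0.0]
force: [-0.2, -1.0, -0.7]
opening: 0.0878
gripper_force: 0.0
```

Request:
carry_out(rows=[[-0.015,-0.02,0,0,0,0],[-0.03,-0.06,0,0,0,0],[-0.045,-0.1,0,0,0,0],[-0.07,-0.14,0,0,0,0],[-0.09,-0.18,0,0,0,0],[-0.11,-0.22,0,0,0,0],[-0.13,-0.25,0,0,0,0],[-0.13,-0.25,0,0,0,0]])

```text
clock: 13.55
tool_pos: [0.4225, 0.3745, 0.2715]
orientation: [180.0, 0.0, 0.2]
force: [-0.0, 0.0, 0.1]
opening: 0.0879
gripper_force: 0.0
```

Run:
```python
from h import *
a,b=[viewer.snapshot(n) for n in("top","side")]
cv2.imwrite("pics/c3.png",np.hstack([cv2.resize(a[140:280,170:310],(400,400)),cv2.resize(b[180:320,200:340],(400,400))])[:,:,::-1])
for n,im,box in(("top",a,(185,185,240,237)),("side",b,(240,225,295,303))):
    print(n,[(c,s) for c,s in blobs(im,(0,0,160),(180,50,255),box)[0]])
    k=blobs(im,(3,70,70),(22,255,255),box,100)[1]
    c=max(cv2.findContours(k,cv2.RETR_EXTERNAL,cv2.CHAIN_APPROX_NONE)[0],key=cv2.contourArea)
    print(cv2.minEnclosingCircle(np.array([onz(n,p[0],.03)[:2]*1000 for p in c]).astype(np.float32)))
sa=blobs(a,(0,0,160),(180,50,255),(185,185,240,237))[0];sb=blobs(b,(0,0,160),(180,50,255),(240,225,295,303))[0]
if sa and sb: print(tri(sa[0][0],sb[0][0]))
```

```text
top [(array([202.8, 205.4]), array([198, 201,  10,  10,  82], dtype=int32))]
((555.6497192382812, 122.36997985839844), 46.98965835571289)
side [(array([266.6, 256.8]), array([262, 252,  10,  11,  91], dtype=int32))]
((553.759033203125, 125.92133331298828), 48.50917053222656)
(array([0.55591037, 0.12336702, 0.13867166]), np.float64(0.0012377794614607555))
```

View pics/c3.png

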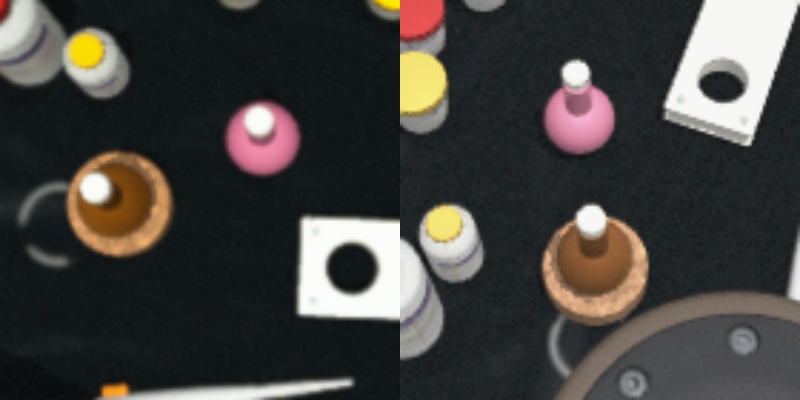

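The amber flask sits upright and centred in the ring: its stopper is at (0.556, 0.123, 0.139), and the ring centre is at (0.555, 0.124). The rack seat is empty and the arm is clear.

```bash
python3 -c "
from plant import workorder
print(workorder.close_job())"
```

```text
the job is handed in; nothing more can be done
None
```

The amber flask now sits upright and centred in the cork ring, the clear flask was never touched in the rack, and the job is handed in at about 14 s (no verdict was returned).

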